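Fit the slit blade and hold the cuvette in the light gauge

ROBOT

A 6-joint arm with a two-finger parallel gripper is mounted at the origin on the work surface. World frame = base frame: x ahead of the robot, y to its left, z up, the work surface at z = 0. Lengths are in m, angles in degrees, forces in N, time in s.
With the tool pointing down it reaches from about 0.375 to 0.9 m from the base axis. Payload 3.1 kg.
Tool frame: the origin (TCP) lies at the very end of the fingers, on their centre line; the grasp point (between the pads) lies 19 mm behind it; z points along the fingers, y is the line along which they close (so a half turn about z gives the same grasp; the last joint's range is limited). The gripper opens to 87 mm and grips with 3 to 60 N. Pads are 19 mm wide; open, the fingers measure 117 mm over their backs; the gripper's body (75 mm by 190 mm) begins 51 mm behind the grasp point.
Start: joints at [60.304, 30.224, 82.088, -0, 67.689, -10.227], TCP at [0.208, 0.589, 0.201] pointing down, gripper open.
Joint ranges: [-176.69, 176.69], [-43.24, 126.21], [12.49, 139.97], [-82, 262], [0, 151.66], [-163.58, 163.58]. Speed limits (degrees/s): [159.86, 159.86, 180, 180, 180, 180].

INTERFACE

Orientations are given as a 3x3 rotation matrix whose columns are the frame's x, y, z axes.
In Python, from rig import bot, imaging gives the robot as it stands.
- The arm moves only by the tool drive_tool, never from a script. Its argument "deltas" is text: rows parted by semicolons, each of 5 numbers parted by spaces: the finger opening in mm, from 0 to 87, then the shift along the world's x, y, z in mm, then the turn about the world's z in rad. In form: jaw dx dy dz twist; .... A call has 1 to 12 rows; each row is the pose to reach, as a shift and turn from the pose commanded when the call began; what a row does not reach only later rows make up. A row lasts 1/10 s, in which the tool goes at most 50 mm and 8.59 degrees, less where a joint would pass 70% of its speed; a pose out of reach is approached as far as the arm can. A call with a gripper value outside its range is refused whole. The fingers move at their own pace and stop on an object; the grip force is fixed at half the most. Time passes only in rows, so rows that repeat a pose let the fingers close. It gives the time, the measured TCP pose, the force, the opening and the grip force at its end, in the units of the state.
- bot.read_state(): the state, without advancing time (a new reading comes with each control period).
- imaging.capture(name): name is "side" or "top" or "wrist"; returns the picture (420x560x3 uint8, red, green, blue); there is no depth.
- imaging.camera_model(name): a dict with "fx", "fy", "cx", "cy" (pixels), "T" (4x4, takes a point from camera to world coordinates). Camera axes: x right, y down, z forward; pixel columns grow to the right and rows downward; lengths in m; the calibration is good to about 2 mm. A picture is of the moment at which its call begins: read the wrist's pose just before it. camera_model takes no time and is no camera call; for the wrist camera it gives the pose at the moment of the call.
- bot.hand_in(): hands the job in; it is judged then, once.
The state is a dict: "time_s": time; "joint_positions": joint angles; "qvel": joint speeds; "tau": joint torques, N m; "position": TCP position; "tcp_rot": TCP orientation; "force": force on the tool from outside, world axes, zero at the start; "moment": the same for the moment, N m; "opening": opening from 0.0 (shut) to 1.0 (fully open); "grasp_force": force on a finger pad.
Only numpy, scipy, OpenCV 4.12 (cv2) and the standard library are available. Lean on these libraries where they do the work, as an engineer would, in place of code of your own. Each camera call takes 0.05 s, during which the arm holds its last target. There are 200 camera calls.

TASK

First take the slit blade out of its stand, slide it edgewise down into the slot at the light gauge's lamp until it stands fully home on the bottom, and let it go. Then grip the cuvette by its two broad frosted faces only, never touching its clear end windows with the fingers, and hold it still and upright in the middle of the light path, centred at the beam's height, windows facing lamp and sensor. Finish while still holding it there, touching neither gauge nor blade, and leave the other things on the bench where they are.

Things in the scene. Friction and masses are not known exactly. Their poses are not given: they have to be found in the camera images.
- gauge: Grey light gauge, fixed: base plate 100 (x) x 250 (y) x 10 thick, lamp housing 64 x 50 at its +y end, sensor housing 64 x 40 at its -y end; housings and slot reach 62 mm above the bench. Beam along y, 45 mm above the bench. The gap between slot (y = +55) and sensor (y = -79.5 mm) is open above and on both x sides. Origin: centre of the underside, on the bench, z up.
- slot_seat (a point): Middle of the bottom of the gauge's upright slot on the lamp's inner face, at (0, +66, 10) mm in the gauge's axes; same axes as the gauge. Slot 44 wide (x), 7 across (y), 52 mm deep; its top 7 mm flare to 48 x 13 at the mouth, 62 mm above the bench. The blade slides straight down in, square to the beam (blade x along slot x, either way round).
- light_point (a point): Middle of the light path, in empty space between slot and sensor, at (0, -10, 45) mm in the gauge's axes: 45 mm above the bench, 35 mm above the base plate; same axes as the gauge (beam along y). The middle of the cuvette is to be held here.
- blade: The slit blade: aluminium plate 40 wide (x) x 4 thick (y) x 65 high with a 6 mm upright slit, on top of it a black plastic grip 30 (x) x 10 (y) x 25 high; 90 mm in all, about 45 g. Starts upright in its stand, 24 mm deep, its underside 6 mm above the bench. Origin: centre of the underside, z up. The same turned half round.
- blade_grip (a point): Point in the middle of the blade's black grip, 80 mm above the blade's underside; the grip spans 65 to 90 mm above the underside. Take it across its 10 mm thickness (blade y). Same axes as the blade.
- blade_stand: Dark grey printed block 80 (x) x 60 (y) x 30 high, fixed, with a slot along x for the blade (41.5 x 5.5 mm, 24 deep). Origin: centre of the underside.
- cuvette: The cuvette with its clear sample, about 28 g: 22.5 (x) x 12.5 (y) x 45 high. The broad faces (+y, -y) are frosted, 12.5 mm apart; the narrow ends (+x, -x) are clear windows that the light passes through. Starts upright in its stand, underside 6 mm above the bench, lowest 8 mm in the socket. Origin: centre of the underside, z up. The same turned half round.
- cuvette_mid (a point): Middle of the cuvette, 22.5 mm above its underside; same axes as the cuvette.
- window_a: The cuvette's clear end window at +x, 8.5 wide x 44.5 high; origin at its lower edge.
- window_b: The cuvette's clear end window at -x, 8.5 wide x 44.5 high; origin at its lower edge.
- cuvette_stand: Dark grey printed block 70 x 70 x 14 high, fixed, with one socket for the cuvette in its middle (24 x 14 mm, 8 deep). Origin: centre of the underside.
- screwdriver: Bystander: a screwdriver with a yellow handle about 0.2 m long, lying crosswise (along y) between the robot and the gauge. To be left alone.
- tape: Bystander: a roll of black tape lying flat, 80 mm across, 19 high; origin in the middle underneath. To be left alone.
- printed_hub: Bystander: a white printed part, plate 60 x 50 x 6 with a post and a ball on top, 57 mm high; origin in the middle underneath. To be left alone.
Things that resemble listed ones, but are neither listed nor needed, are in the scene too. Several things have the shape of the cuvette; the one meant has the colours described above.

How it is judged (in metres and radians):
On the way, in this order (a step that is already met when the one before it is completed fails the run):
1. the slit blade stands fully home in the lamp's slot, let go (x of blade in the frame of slot_seat between -0.004 and 0.004 m and y of blade in the frame of slot_seat between -0.003 and 0.003 m and z of blade in the frame of slot_seat below 0.004 m and angle between the x axis of blade and the x axis of slot_seat, either way round below 0.12 rad and angle between blade's own z axis and vertical below 0.12 rad and contact force between the fingers and blade below 0.1 N), for 0.3 s.
2. the cuvette is held by the fingers in the light path (x of cuvette_mid in the frame of light_point between -0.005 and 0.005 m and y of cuvette_mid in the frame of light_point between -0.025 and 0.025 m and z of cuvette_mid in the frame of light_point between -0.01 and 0.01 m and angle between the x axis of cuvette and the y axis of light_point, either way round below 0.15 rad and angle between cuvette's own z axis and vertical below 0.15 rad and contact force between the fingers and cuvette above 1 N and contact force between each of gauge, blade and cuvette below 0.1 N and linear speed of cuvette below 0.02 m/s), for 0.5 s.
At the end, for the whole second after the job is handed in: Blade on the slot's bottom within 4 mm (3 across), square and upright within 0.12 rad, untouched. Cuvette held still by the fingers, off gauge and blade, its middle within 5 mm sideways, 10 in height, 25 along the beam of the light point; square to the beam and upright within 0.15 rad (all of step 1 and all of step 2); the arm keeps its last pose, push and grip.
It fails at once if the fingers press on a clear window of the cuvette (over 0.5 N) (contact force between the fingers and window_a above 0.5 N or contact force between the fingers and window_b above 0.5 N).
It fails at once if a bystander (screwdriver, tape, printed part) is moved more than 30 mm (distance of any of screwdriver, tape, printed_hub from where it was at the start of the episode above 0.03 m).
It also fails if it takes over 67 s, if anything falls off the work surface, if the arm or the gripper's body presses on something with over 40 N, if the wrist force passes 120 N, or if a joint passes its speed limit or range.

## Working session

There is one attempt and no reset: what is moved stays moved. The work goes in short steps, Python scripts to look and compute and a tool call to move; the robot and the scene stay as the last step left them, time stands still between calls to the robot, and variables do not carry over. Pictures are saved under pics/ and viewed, at most 10 in all, crops included, and the job is handed in when it is done.

Besides the shell and the picture viewer there is one more tool, called after "Call:" as name(argument=value, ...) on one line, values as JSON. drive_tool: Moves the arm, as the interface text tells. Its arguments: {"type":"object","properties":{"deltas":{"type":"string"}},"required":["deltas"]}

```bash
mkdir -p pics; cat > h.py <<'E'
import numpy as np, cv2
from rig import bot, imaging
def ray(m,u,v):
    T=np.array(m["T"]); d=T[:3,:3]@np.array([(u-m["cx"])/m["fx"],(v-m["cy"])/m["fy"],1]); return T[:3,3],d
def onz(m,u,v,z):
    o,d=ray(m,u,v); return o+d*(z-o[2])/d[2]
def proj(m,p):
    T=np.array(m["T"]); c=T[:3,:3].T@(np.array(p)-T[:3,3]); return c[0]/c[2]*m["fx"]+m["cx"],c[1]/c[2]*m["fy"]+m["cy"]
def snap(n,f):
    m=imaging.camera_model(n); a=imaging.capture(n); cv2.imwrite("pics/"+f,a[:,:,::-1]); return m,a
E
python3 - <<'E'
from h import *
for n in("top","side"):
    m,a=snap(n,n+"0.png"); print(n,m["fx"],m["cx"],m["cy"],np.round(m["T"],3).tolist())
s=bot.read_state(); print(s["position"],np.round(s["tcp_rot"],3).tolist(),s["time_s"])
E
```

```text
top 423.2460350731398 276.4071313508121 201.64825010215995 [[0.029, -0.983, 0.181, 0.379], [-1.0, -0.028, 0.009, 0.008], [-0.004, -0.181, -0.984, 0.908], [0.0, 0.0, 0.0, 1.0]]
side 446.63964312192337 277.24766130942623 213.56058713158498 [[0.83, -0.323, 0.455, 0.119], [-0.557, -0.507, 0.658, -0.598], [0.018, -0.799, -0.601, 0.661], [0.0, 0.0, 0.0, 1.0]]
[0.20794376 0.5886625  0.19995939] [[-0.943, 0.333, -0.001], [0.333, 0.943, -0.002], [0.0, -0.002, -1.0]] 0.1
```

View pics/top0.png

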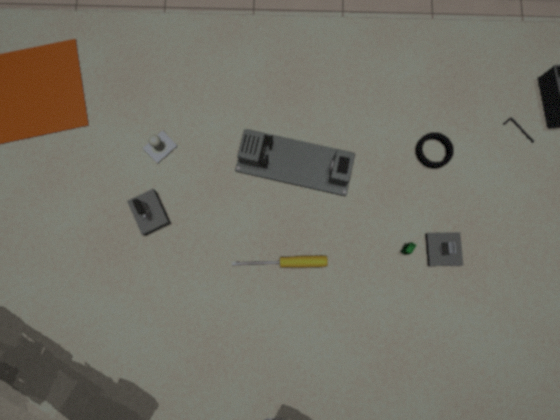

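View pics/side0.png

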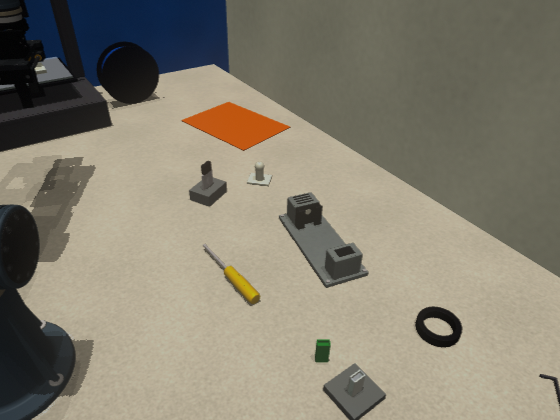

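The top view shows the gauge with its lamp at (252,150) and its sensor at (342,167). The blade stand is at (149,212) with the grip at (140,206). The cuvette stand is at (445,249), and a green decoy sits beside it. The side view agrees with this layout.

```bash
python3 - <<'E'
from h import *
m=imaging.camera_model("top"); a=cv2.imread("pics/top0.png")
hsv=cv2.cvtColor(a,cv2.COLOR_BGR2HSV)
bg=cv2.medianBlur(a,5)
g=(hsv[:,:,2]<150).astype(np.uint8)
for nm,(x0,y0,x1,y1),z in(("gauge",(220,115,370,210),.01),("bstand",(120,180,180,245),.03),("cstand",(420,225,470,275),.014)):
    k=np.zeros_like(g); k[y0:y1,x0:x1]=g[y0:y1,x0:x1]
    k=cv2.morphologyEx(k,cv2.MORPH_OPEN,np.ones((3,3)))
    c=max(cv2.findContours(k,0,2)[0],key=cv2.contourArea)[:,0]
    P=np.array([onz(m,u,v,z)[:2]*1000 for u,v in c],np.float32)
    r=cv2.minAreaRect(P); print(nm,r)
for n,uv,z in(("grip",(140,206),.09),("cuv",(446,244),.051),("hub",(155,142),.05),("scr",(304,262),.01)): print(n,onz(m,*uv,z))
def crop(x0,y0,x1,y1): return cv2.resize(a[y0:y1,x0:x1],(390,290),interpolation=cv2.INTER_CUBIC)
b=cv2.imread("pics/side0.png")
def cb(x0,y0,x1,y1): return cv2.resize(b[y0:y1,x0:x1],(390,290),interpolation=cv2.INTER_CUBIC)
cv2.imwrite("pics/crops.png",np.vstack([np.hstack([crop(115,180,187,234+7),crop(410,222,490,282)]),np.hstack([cb(175,145,255,205),cb(305,330,400,400+20)])]))
E
```

```text
gauge ((635.6665649414062, -21.081497192382812), (213.7886199951172, 334.0765075683594), 1.5884037017822266)
bstand ((511.3990478515625, 283.4959411621094), (141.7232666015625, 125.87158203125), 4.0601372718811035)
cstand ((451.5484619140625, -340.20623779296875), (102.62435150146484, 110.16454315185547), 1.6475703716278076)
grip [0.51284922 0.28348955 0.09      ]
cuv [ 0.45919474 -0.32875756  0.051     ]
hub [0.65768624 0.2771694  0.05      ]
scr [ 0.41656189 -0.04522181  0.01      ]
```

View pics/crops.png

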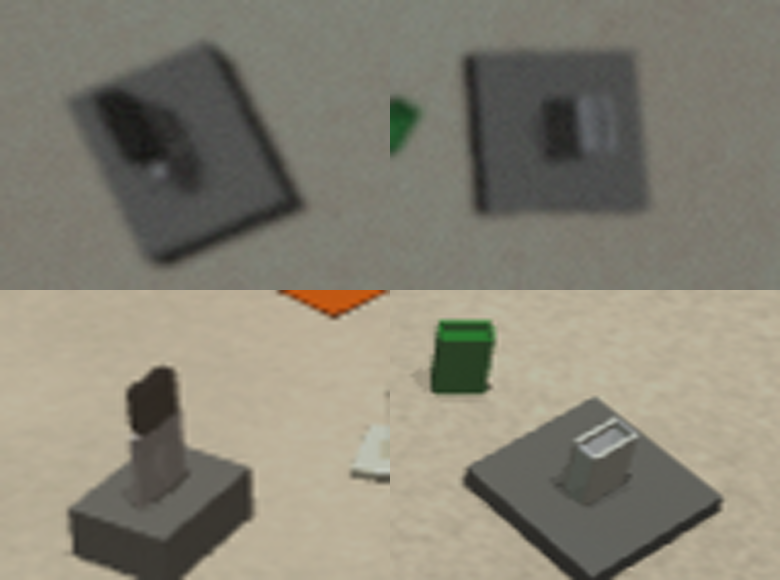

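The crops show the blade with its wide face running diagonally in the stand. The cuvette's top is at about (452,247), with its long side along world x. My mask threshold was too high, so I'll redo it with Otsu.

```bash
python3 - <<'E'
from h import *
m=imaging.camera_model("top"); a=cv2.imread("pics/top0.png")
gr=cv2.cvtColor(a,cv2.COLOR_BGR2GRAY)
for nm,(x0,y0,x1,y1),z in(("gauge",(225,120,365,205),.01),("bstand",(122,183,178,242),.03),("cstand",(420,225,470,275),.014)):
    t,kk=cv2.threshold(gr[y0:y1,x0:x1],0,1,cv2.THRESH_BINARY_INV|cv2.THRESH_OTSU)
    k=np.zeros_like(gr); k[y0:y1,x0:x1]=kk
    c=max(cv2.findContours(k,0,2)[0],key=cv2.contourArea)[:,0]
    P=np.array([onz(m,u,v,z)[:2]*1000 for u,v in c],np.float32)
    r=cv2.minAreaRect(P); print(nm,t,r)
print(onz(m,452.5,247.4,.051), onz(m,139,206,.096))
E
```

```text
gauge 99.0 ((633.7327270507812, -19.68536376953125), (253.2899932861328, 102.65705871582031), 78.57169342041016)
bstand 95.0 ((510.635986328125, 283.2554626464844), (87.06049346923828, 65.5129165649414), 27.86233139038086)
cstand 97.0 ((452.6043701171875, -336.88983154296875), (71.01322937011719, 75.6569595336914), 2.89976167678833)
[ 0.45271621 -0.34154592  0.051     ] [0.51181106 0.28342485 0.096     ]
```

Call:
drive_tool(deltas="60 304 -306 0 -1.6; 60 304 -306 0 -1.6; 60 304 -306 0 -1.6; 60 304 -306 0 -1.6; 60 304 -306 0 -1.6; 60 304 -306 0 -1.6; 60 304 -306 0 -1.6; 60 304 -306 0 -1.6; 60 304 -306 0 -1.6; 60 304 -306 0 -1.6; 60 304 -306 0 -1.6; 60 304 -306 0 -1.6")

```text
time_s: 1.3
position: [0.5122, 0.2826, 0.2003]
tcp_rot: [[0.361, 0.932, -0.001], [0.932, -0.361, -0.0], [-0.001, -0.001, -1.0]]
force: [0.3, 0.5, 0.7]
opening: 0.687
grasp_force: 0.0
```

Call:
drive_tool(deltas="60 0 0 0 -0.714; 60 0 0 0 -0.714; 60 0 0 0 -0.714; 60 0 0 0 -0.714; 60 0 0 0 -0.714; 60 0 0 0 -0.714; 60 0 0 0 -0.714")

```text
time_s: 2.0
position: [0.5119, 0.2834, 0.2007]
tcp_rot: [[0.881, 0.472, -0.0], [0.472, -0.881, -0.0], [-0.001, -0.0, -1.0]]
force: [-0.1, 0.4, -0.2]
opening: 0.692
grasp_force: 0.0
```

```bash
python3 - <<'E'
from h import *
s=bot.read_state(); print(s["position"],np.round(s["tcp_rot"],3).tolist(),s["time_s"],s["joint_positions"])
m,a=snap("wrist","w1.png"); print(m["fx"],m["cx"],m["cy"],np.round(m["T"],3).tolist())
print([np.round(proj(m,p)) .tolist() for p in ([.512,.283,.096],[.512,.283,.03],s["position"])])
E
```

```text
[0.51189284 0.28343003 0.2006721 ] [[0.881, 0.472, -0.0], [0.472, -0.881, -0.0], [-0.001, -0.0, -1.0]] 2.0 [1.80370765e+01 2.71589885e+01 8.79504964e+01 5.13593645e-04
 6.49201171e+01 7.98481205e+01]
337.6330909808506 283.56118758949805 212.17514169888202 [[0.473, -0.844, -0.254, 0.582], [-0.881, -0.453, -0.135, 0.321], [-0.001, 0.287, -0.958, 0.383], [0.0, 0.0, 0.0, 1.0]]
[[285.0, 205.0], [285.0, 189.0], [285.0, 253.0]]
```

View pics/w1.png

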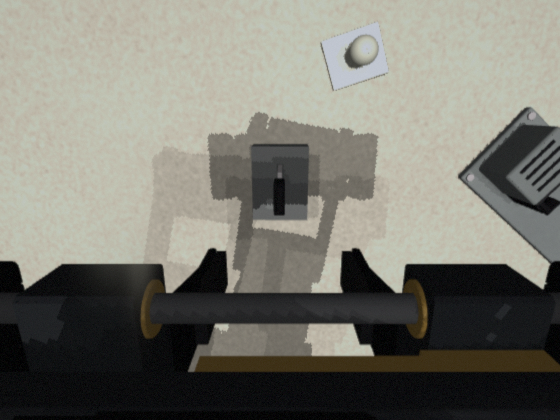

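The wrist view shows the blade stand at x 252–309, y 146–218. The black grip runs from (279,177) to (279,214), already close to square with the tool.

```bash
python3 - <<'E'
from h import *
m=imaging.camera_model("wrist"); a=cv2.imread("pics/w1.png"); g=cv2.cvtColor(a,cv2.COLOR_BGR2GRAY)
k=np.zeros_like(g); k[140:235,245:315]=(g[140:235,245:315]<24)*255
c=max(cv2.findContours(k,0,2)[0],key=cv2.contourArea); x,y,w,h=cv2.boundingRect(c); print(x,y,w,h,cv2.minAreaRect(c))
R=np.array([[.881,.472],[.472,-.881]])
s=bot.read_state()["position"][:2]
f=lambda u,v,z:(R.T@(onz(m,u,v,z)[:2]-s)*1000).round(1)
print("far edge top",f(x+w/2,y+h,.096),"left/right",f(x,y+h-3,.096),f(x+w,y+h-3,.096))
print("near bottom of grip",f(x+w/2,y,.071), f(x+w/2,y,.096))
# stand
k=np.zeros_like(g); k[135:230,240:320]=((g[135:230,240:320]<90))*255
for r in range(180,218,6): 
  row=g[r,235:325]; print(r,row[::2].tolist())
print("corners",[f(*p,.03) for p in((252,146),(309,146),(308,218),(252,218))])
E
```

```text
274 179 11 36 ((279.0, 196.5), (35.0, 10.0), 90.0)
far edge top [-9.2 -4.4] left/right [-6.4 -9.3] [-6.4  0.5]
near bottom of grip [18.4 -4.6] [23.3 -4.3]
180 [84, 83, 83, 89, 87, 87, 87, 89, 81, 50, 54, 52, 54, 52, 54, 52, 53, 51, 53, 51, 8, 3, 6, 6, 7, 48, 51, 56, 59, 62, 62, 62, 63, 63, 64, 61, 64, 92, 99, 91, 101, 97, 104, 116, 115]
186 [83, 83, 85, 85, 88, 87, 87, 86, 82, 51, 52, 52, 52, 52, 50, 50, 50, 51, 50, 31, 15, 9, 12, 4, 14, 49, 53, 52, 54, 50, 53, 51, 53, 49, 51, 51, 55, 87, 84, 87, 87, 91, 103, 112, 110]
192 [87, 87, 86, 86, 85, 89, 86, 89, 86, 52, 51, 51, 53, 51, 51, 51, 51, 51, 52, 33, 14, 9, 14, 16, 10, 48, 51, 51, 49, 51, 50, 53, 50, 50, 52, 51, 62, 90, 89, 88, 88, 86, 102, 106, 109]
198 [152, 130, 90, 87, 87, 86, 82, 83, 80, 51, 50, 52, 52, 52, 52, 50, 57, 59, 56, 30, 19, 7, 16, 14, 13, 48, 51, 52, 49, 51, 54, 52, 50, 50, 52, 52, 84, 155, 154, 151, 159, 165, 182, 149, 111]
204 [150, 151, 153, 99, 89, 83, 85, 84, 85, 54, 51, 49, 51, 71, 93, 73, 106, 87, 107, 47, 9, 17, 14, 19, 16, 70, 79, 78, 76, 78, 78, 75, 79, 75, 73, 59, 116, 158, 154, 157, 156, 154, 173, 177, 133]
210 [155, 156, 148, 97, 90, 86, 84, 84, 87, 97, 98, 101, 101, 100, 100, 100, 100, 101, 101, 61, 14, 11, 14, 16, 14, 93, 101, 99, 99, 100, 101, 100, 101, 101, 102, 100, 129, 160, 154, 153, 152, 154, 172, 176, 119]
216 [151, 148, 131, 87, 89, 87, 86, 87, 82, 97, 101, 99, 101, 100, 100, 99, 102, 102, 99, 98, 96, 96, 98, 97, 97, 101, 102, 100, 98, 101, 100, 99, 99, 100, 100, 98, 139, 154, 153, 146, 154, 159, 176, 155, 109]
corners [array([ 44.8, -33.4]), array([44.8, 25.4]), array([-33. ,  25.9]), array([-33. , -35.5])]
```

Call:
drive_tool(deltas="50 3 6.5 -45 0; 40 3 6.5 -90 0; 30 3 6.5 -134 0; 25 3 6.5 -134 0; 20 3 6.5 -134 0; 20 3 6.5 -134 0")

```text
time_s: 2.65
position: [0.5173, 0.2905, 0.0693]
tcp_rot: [[0.883, 0.469, 0.005], [0.469, -0.883, 0.002], [0.005, 0.001, -1.0]]
force: [0.3, 0.2, -0.1]
opening: 0.263
grasp_force: 0.0
```

```bash
python3 - <<'E'
from h import *
s=bot.read_state(); print(s["position"],s["opening"],s["force"])
m,a=snap("wrist","w2.png")
E
```

```text
[0.51733397 0.29051563 0.06930291] 0.2626970753917578 [ 0.29522294  0.22400631 -0.06475424]
```

View pics/w2.png

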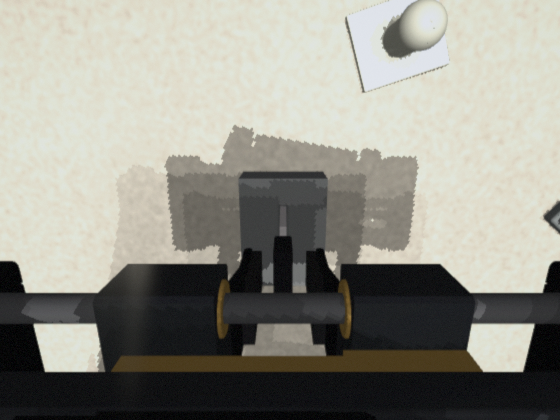

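The grip at column 283 lies midway between the fingers, so I'll close and lift.

Call:
drive_tool(deltas="4 0 0 -1 0; 4 0 0 -1 0; 4 0 0 -1 0; 4 0 0 -1 0; 4 0 0 -1 0; 4 0 0 -1 0; 4 0 0 -1 0; 4 0 0 -1 0")

```text
time_s: 3.5
position: [0.5163, 0.2901, 0.0675]
tcp_rot: [[0.883, 0.469, 0.003], [0.469, -0.883, 0.001], [0.003, 0.0, -1.0]]
force: [-0.6, -0.1, 6.8]
opening: 0.112
grasp_force: 30.0
```

Call:
drive_tool(deltas="4 0 0 15 0; 4 0 0 35 0; 4 0 0 60 0; 4 0 0 80 0; 4 0 0 80 0; 4 0 0 80 0")

```text
time_s: 4.1
position: [0.515, 0.2897, 0.1458]
tcp_rot: [[0.883, 0.469, 0.0], [0.469, -0.883, 0.0], [0.0, 0.0, -1.0]]
force: [-0.3, -0.0, -0.3]
opening: 0.111
grasp_force: 30.0
```

Call:
drive_tool(deltas="4 20 -50 54 -0.14; 4 40 -100 54 -0.28; 4 55 -150 54 -0.42; 4 70 -200 54 -0.56; 4 85 -245 54 -0.688; 4 85 -245 54 -0.688; 4 85 -245 54 -0.688; 4 85 -245 54 -0.688; 4 85 -245 54 -0.688")

```text
time_s: 5.0
position: [0.599, 0.046, 0.1987]
tcp_rot: [[0.98, -0.198, -0.003], [-0.198, -0.98, 0.001], [-0.003, -0.0, -1.0]]
force: [-0.4, 0.2, -0.9]
opening: 0.11
grasp_force: 30.0
```

```bash
python3 - <<'E'
from h import *
s=bot.read_state(); print(s["position"],np.round(s["tcp_rot"],3).tolist(),np.abs(s["qvel"]).max())
m,a=snap("wrist","w3.png"); np.save("m3.npy",m,allow_pickle=True)
c=np.array([.634,-.02]);th=np.radians(-11.4);R=np.array([[np.cos(th),-np.sin(th)],[np.sin(th),np.cos(th)]])
P=lambda x,y,z:np.round(proj(m,[*(c+R@[x,y]),z])).tolist()
print("slot mouth",[P(x,y,.062) for x,y in((-.024,.0595),(.024,.0595),(.024,.0725),(-.024,.0725))],"plate",[P(x,y,.01) for x,y in((-.05,-.125),(.05,-.125),(.05,.125),(-.05,.125))])
E
```

```text
[0.59898665 0.04604386 0.19866999] [[0.98, -0.198, -0.003], [-0.198, -0.98, 0.001], [-0.003, -0.0, -1.0]] 0.805298250828694
slot mouth [[283.0, 171.0], [283.0, 119.0], [269.0, 119.0], [269.0, 171.0]] plate [[448.0, 186.0], [461.0, 92.0], [220.0, 92.0], [225.0, 186.0]]
```

View pics/w3.png

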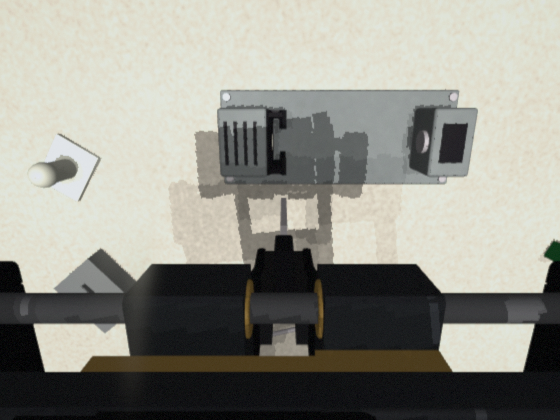

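The gauge is square to the tool, and its plate corners at (221,91) and (459,91) are within 2 px of the prediction. I'll zoom in on the slot near (276,143).

```bash
python3 - <<'E'
import cv2
a=cv2.imread("pics/w3.png")[85:190,210:310]
cv2.imwrite("pics/w3c.png",cv2.resize(cv2.convertScaleAbs(a,alpha=1.6,beta=20),None,fx=5.6,fy=5.6,interpolation=cv2.INTER_CUBIC))
E
```

```text
(no output)
```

View pics/w3c.png

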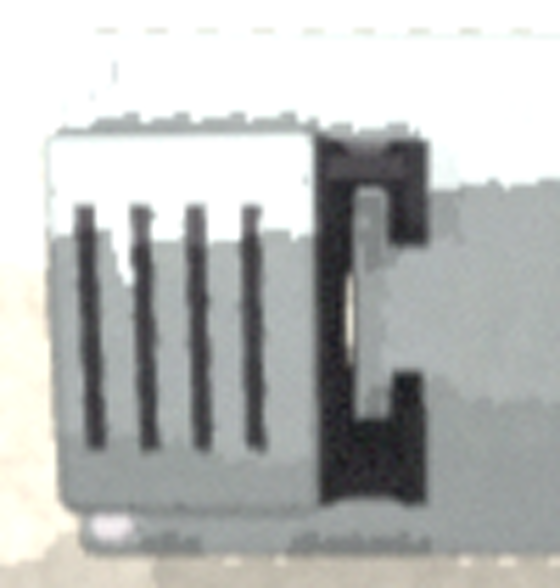

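```bash
python3 - <<'E'
from h import *
m=np.load("m3.npy",allow_pickle=True).item(); s=np.array([.59899,.04604]); R=np.array([[.98,-.198],[-.198,-.98]])
f=lambda u,v,z:(R.T@(onz(m,u,v,z)[:2]-s)*1000).round(1)
C=lambda x,y:(210+x/5.6,85+y/5.6)
print("slot bottom strip L/R",f(*C(355,300),.01),f(*C(388,300),.01),"far end",f(*C(371,185),.01))
print("bracket 55 / 75 edge",f(*C(428,300),.062),f(*C(318,300),.062))
print("housing x far/near",f(*C(180,133),.062),f(*C(180,510),.062),"bracket far/near",f(*C(370,137),.062),f(*C(370,500),.062))
print("plate L/R far",f(221,90.7,.01),f(459,90.7,.01),"near",f(445,184,.01))
g=cv2.imread("pics/w3.png",0)
print("blade edge",f(283.5,198,.1377)); 
for r in range(194,204): print(r,g[r,276:292].tolist())
E
```

```text
slot bottom strip L/R [ 49.8 -12. ] [49.8 -5.7] far end [71.1 -8.8]
bracket 55 / 75 edge [54.   1.6] [ 54.  -16.5]
housing x far/near [ 80.3 -38.4] [ 18.8 -40.6] bracket far/near [79.7 -7.8] [20.6 -8.1]
plate L/R far [ 98.3 -65.8] [ 98.4 180.3] near [1.000e-01 1.795e+02]
blade edge [16.8 -1. ]
194 [119, 140, 141, 140, 134, 111, 109, 113, 118, 140, 143, 137, 109, 104, 101, 106]
195 [155, 181, 183, 181, 179, 153, 148, 148, 153, 180, 180, 174, 116, 102, 106, 106]
196 [188, 191, 188, 187, 189, 188, 191, 190, 187, 187, 186, 176, 121, 105, 106, 107]
197 [190, 190, 188, 188, 188, 171, 170, 169, 167, 166, 177, 177, 122, 109, 113, 113]
198 [190, 188, 188, 186, 181, 120, 101, 101, 100, 109, 159, 179, 127, 116, 142, 148]
199 [189, 188, 186, 186, 175, 108, 89, 88, 89, 97, 159, 190, 166, 163, 192, 199]
200 [189, 188, 186, 184, 163, 103, 87, 87, 88, 98, 154, 204, 209, 210, 214, 215]
201 [187, 187, 184, 183, 159, 104, 86, 86, 89, 94, 142, 200, 211, 213, 215, 217]
202 [186, 185, 183, 178, 157, 102, 89, 89, 87, 93, 141, 198, 208, 211, 215, 215]
203 [185, 182, 181, 177, 157, 101, 89, 88, 89, 96, 141, 198, 208, 210, 213, 215]
```

Call:
drive_tool(deltas="4 30 -2 0 0; 4 53 -3 0 0; 4 53 -3 -30 0; 4 53 -3 -62 0; 4 53 -3 -62 0; 4 53 -3 -62 0; 4 53 -3 -62 0; 4 53 -3 -62 0; 4 53 -3 -62 0")

```text
time_s: 5.95
position: [0.6541, 0.0418, 0.1395]
tcp_rot: [[0.98, -0.199, 0.003], [-0.199, -0.98, -0.0], [0.003, -0.0, -1.0]]
force: [-0.2, 0.8, 0.8]
opening: 0.111
grasp_force: 30.0
```

```bash
python3 - <<'E'
from h import *
s=bot.read_state(); print(s["position"],np.round(s["tcp_rot"],3).tolist())
m,a=snap("wrist","w4.png"); np.save("m4.npy",m,allow_pickle=True)
R=np.array(s["tcp_rot"])[:2,:2]; p=np.array(s["position"])
print([np.round(proj(m,[*(p[:2]+R@[x,y]),z])) .tolist() for x,y,z in((.02,0,p[2]-.0615),(.024,0,.062),(-.024,0,.062))])
cv2.imwrite("pics/w4c.png",cv2.resize(cv2.convertScaleAbs(a[120:260,200:370,::-1],alpha=1.6,beta=20),None,fx=4,fy=4,interpolation=cv2.INTER_CUBIC))
E
```

```text
[0.65414481 0.04178529 0.13952566] [[0.98, -0.199, 0.003], [-0.199, -0.98, -0.0], [0.003, -0.0, -1.0]]
[[285.0, 194.0], [285.0, 184.0], [285.0, 241.0]]
```

View pics/w4c.png

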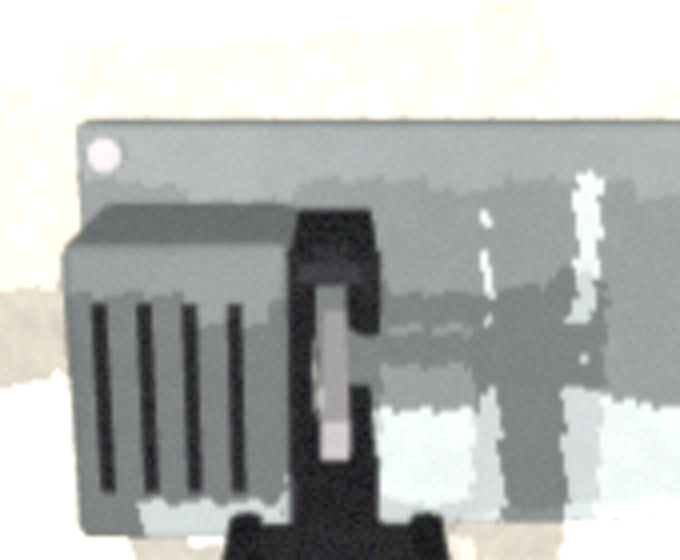

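The blade's bottom edge is at about (283.5,197), and the bracket's centre is at column 283.75 with its far top edge at row about 182. The blade is nearly lined up with the slot, so I'll work out the remaining shift.

```bash
python3 - <<'E'
from h import *
m=np.load("m4.npy",allow_pickle=True).item(); s=np.array([.65414,.04179]); R=np.array([[.98,-.199],[-.199,-.98]])
f=lambda u,v,z:(R.T@(onz(m,u,v,z)[:2]-s)*1000).round(1)
C=lambda x,y:(200+x/4,120+y/4)
print("housing far/near",f(*C(200,244),.062),f(*C(110,533),.062),"bracket",f(*C(335,250),.062),f(*C(290,350),.062),f(*C(380,350),.062))
print("blade",f(*C(320,308),.078),f(*C(348,308),.078),"slot far end",f(*C(332,285),.055))
print("plate far",f(*C(300,121),.01),f(*C(78,121),.01))
print(bot.read_state()["position"])
E
```

```text
housing far/near [ 26.6 -27.2] [-34.5 -47.7] bracket [25.5 -0.8] [ 5.1 -9.8] [5.1 8.2]
blade [17.8 -3.6] [17.8  1.6] slot far end [16.8 -1.4]
plate far [44.8 -8.8] [ 44.8 -59.6]
[0.65393357 0.04171938 0.13920228]
```

Call:
drive_tool(deltas="4 -0.5 0 0 0; 4 -0.5 0 0 0; 4 -0.5 0 0 0; 4 -0.5 0 -5 0; 4 -0.5 0 -10 0; 4 -0.5 0 -15 0; 4 -0.5 0 -20 0; 4 -0.5 0 -25 0; 4 -0.5 0 -25 0; 4 -0.5 0 -25 0")

```text
time_s: 7.0
position: [0.6527, 0.0417, 0.1126]
tcp_rot: [[0.98, -0.199, -0.0], [-0.199, -0.98, 0.0], [-0.0, 0.0, -1.0]]
force: [-0.8, -0.2, -0.1]
opening: 0.105
grasp_force: 30.0
```

Call:
drive_tool(deltas="4 0 0 -8 0; 4 0 0 -16 0; 4 0 0 -24 0; 4 0 0 -32 0; 4 0 0 -38 0; 4 0 0 -41 0; 4 0 0 -42 0; 4 0 0 -42 0; 4 0 0 -42 0")

```text
time_s: 7.9
position: [0.6528, 0.0418, 0.0716]
tcp_rot: [[0.98, -0.199, 0.0], [-0.199, -0.98, 0.0], [0.0, -0.0, -1.0]]
force: [-1.9, 0.0, 4.4]
opening: 0.113
grasp_force: 30.0
```

Call:
drive_tool(deltas="24 0 0 0 0; 24 0 0 0 0; 24 0 0 0 0; 24 0 0 0 0; 24 0 0 15 0; 24 0 0 40 0; 24 0 0 80 0; 24 0 0 120 0; 24 -40 0 120 0; 24 -55 0 120 0; 24 -55 0 120 0; 24 -55 0 120 0")

```text
time_s: 9.1
position: [0.5989, 0.0417, 0.1919]
tcp_rot: [[0.98, -0.199, 0.003], [-0.199, -0.98, -0.0], [0.003, -0.0, -1.0]]
force: [0.1, -0.5, -0.3]
opening: 0.276
grasp_force: 0.0
```

```bash
python3 - <<'E'
from h import *
s=bot.read_state(); print(s["position"],s["time_s"])
m,a=snap("wrist","w5.png"); b=imaging.capture("side")
R=np.array(s["tcp_rot"])[:2,:2]; p=np.array(s["position"])
x=cv2.convertScaleAbs(a[70:260,180:380,::-1],alpha=1.6,beta=20)
cv2.imwrite("pics/w5c.png",np.hstack([cv2.resize(x,(400,400)),cv2.resize(b[180:250,270:340,::-1],(400,400),interpolation=cv2.INTER_CUBIC)]))
E
```

```text
[0.59886618 0.04165282 0.19190048] 9.1
```

View pics/w5c.png

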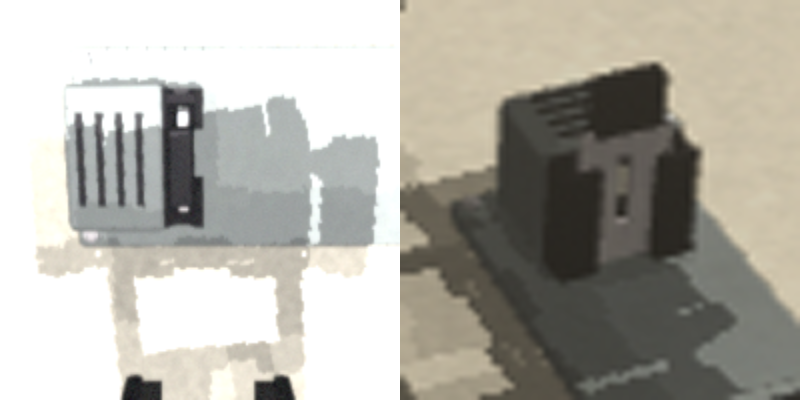

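The blade stands home and upright in the slot, with only its black grip showing above it. Next is the cuvette.

Call:
drive_tool(deltas="50 -20 -45 5 0.1; 50 -40 -95 5 0.25; 50 -60 -140 5 0.25; 50 -75 -190 5 0.25; 50 -95 -235 5 0.25; 50 -110 -285 5 0.25; 50 -130 -330 5 0.25; 50 -146 -381 5 0.25; 50 -146 -381 5 0.25; 50 -146 -381 5 0.25; 50 -146 -381 5 0.25; 50 -146 -381 5 0.25")

```text
time_s: 10.4
position: [0.4523, -0.3373, 0.1956]
tcp_rot: [[0.999, 0.052, -0.001], [0.052, -0.999, 0.001], [-0.0, -0.001, -1.0]]
force: [0.4, -0.5, 0.5]
opening: 0.574
grasp_force: 0.0
```

```bash
python3 - <<'E'
from h import *
s=bot.read_state(); print(s["position"],np.round(s["tcp_rot"],3).tolist(),s["time_s"])
m,a=snap("wrist","w6.png"); np.save("m6.npy",m,allow_pickle=True)
x=a[100:260,200:360,::-1]
cv2.imwrite("pics/w6c.png",cv2.resize(cv2.convertScaleAbs(x,alpha=1.3,beta=10),(592,592),interpolation=cv2.INTER_CUBIC))
E
```

```text
[ 0.4523376  -0.33734442  0.19557019] [[0.999, 0.052, -0.001], [0.052, -0.999, 0.001], [-0.0, -0.001, -1.0]] 10.4
```

View pics/w6c.png

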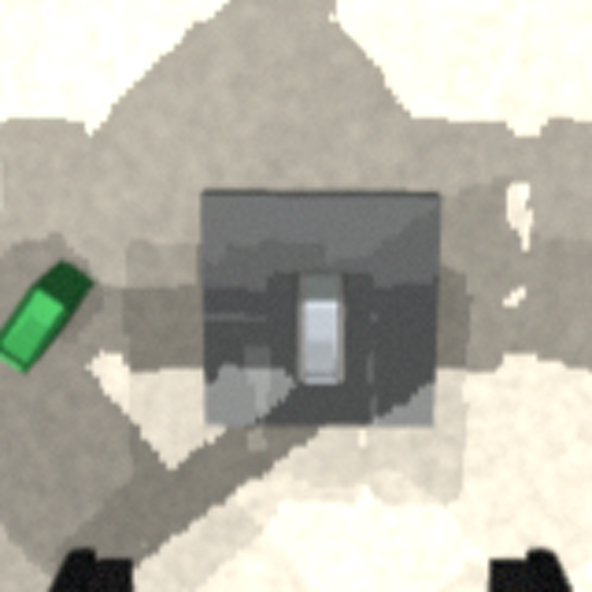

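The cuvette's top is centred at about crop (321.5,341), which is pixel (286.9,192.2). It is square to the tool.

```bash
python3 - <<'E'
from h import *
m=np.load("m6.npy",allow_pickle=True).item(); s=np.array([.45234,-.33734]); R=np.array([[.999,.052],[.052,-.999]])
f=lambda x,y,z:(R.T@(onz(m,200+x/3.7,100+y/3.7,z)[:2]-s)*1000).round(1)
print("top L,R,far,near",f(298,341,.051),f(345,341,.051),f(321,297,.051),f(321,385,.051))
print("stand corners",f(203,192,.014),f(440,192,.014),f(434,425,.014),f(206,425,.014))
print(R@np.mean([f(298,341,.051),f(345,341,.051),f(321,297,.051),f(321,385,.051)],0))
E
```

```text
top L,R,far,near [ 1.8 -4.2] [1.8 8.4] [13.8  2. ] [-10.4   2. ]
stand corners [ 37.2 -31.9] [37.2 36.5] [-33.2  36.8] [-33.3 -32.7]
[ 1.85485 -1.95695]
```

Call:
drive_tool(deltas="50 2 -2.5 -45 0; 44 2 -2.5 -90 0; 40 2 -2.5 -135 0; 36 2 -2.5 -160 0; 34 2 -2.5 -168 0; 34 2 -2.5 -168 0; 34 2 -2.5 -168 0; 34 2 -2.5 -168 0")

```text
time_s: 11.25
position: [0.4551, -0.3426, 0.0297]
tcp_rot: [[0.999, 0.05, 0.003], [0.05, -0.999, -0.003], [0.002, 0.003, -1.0]]
force: [0.3, 0.5, -0.1]
opening: 0.391
grasp_force: 0.0
```

Call:
drive_tool(deltas="34 0 1 -3 0; 34 0 1 -5 0; 34 0 1 -5 0; 34 0 1 -5 0; 34 0 1 -5 0")

```text
time_s: 11.75
position: [0.4538, -0.3408, 0.0229]
tcp_rot: [[0.999, 0.05, 0.0], [0.05, -0.999, -0.0], [0.0, 0.0, -1.0]]
force: [-0.5, -0.6, 0.8]
opening: 0.389
grasp_force: 0.0
```

```bash
python3 - <<'E'
from h import *
s=bot.read_state(); print(s["position"],s["opening"])
m,a=snap("wrist","w7.png")
cv2.imwrite("pics/w7c.png",cv2.resize(cv2.convertScaleAbs(a[130:330,180:390,::-1],alpha=1.5,beta=20),(630,600),interpolation=cv2.INTER_CUBIC))
E
```

```text
[ 0.45376175 -0.34084395  0.02289389] 0.3893120306370583
```

Call:
drive_tool(deltas="24 0 0.8 0 0; 18 0 0.8 0 0; 15 0 0.8 0 0; 8 0 0.8 0 0; 8 0 0.8 0 0; 8 0 0.8 0 0; 8 0 0.8 0 0; 8 0 0.8 0 0; 8 0 0.8 0 0")

```text
time_s: 12.7
position: [0.4538, -0.34, 0.0228]
tcp_rot: [[0.999, 0.05, -0.0], [0.05, -0.999, 0.0], [-0.0, -0.0, -1.0]]
force: [-0.1, 0.8, -0.0]
opening: 0.135
grasp_force: 30.0
```

Call:
drive_tool(deltas="8 0 0 15 0; 8 0 0 40 0; 8 15 25 80 0.13; 8 35 60 117 0.28; 8 60 100 117 0.43; 8 85 140 117 0.58; 8 105 180 117 0.73; 8 130 220 117 0.88; 8 150 255 117 1.03; 8 170 285 117 1.18; 8 180 301 117 1.32; 8 180 301 117 1.32")

```text
time_s: 13.9
position: [0.6347, -0.0363, 0.1397]
tcp_rot: [[0.196, 0.981, 0.001], [0.981, -0.196, 0.0], [0.001, 0.001, -1.0]]
force: [0.2, 0.3, -0.6]
opening: 0.134
grasp_force: 30.0
```

Call:
drive_tool(deltas="8 0 0 0 0; 8 0 0 0 0; 8 0 0 0 0; 8 0 0 0 0")

```text
time_s: 14.3
position: [0.6333, -0.0401, 0.1399]
tcp_rot: [[0.202, 0.979, -0.0], [0.979, -0.202, -0.0], [-0.0, -0.0, -1.0]]
force: [0.1, 0.7, -0.2]
opening: 0.139
grasp_force: 30.0
```

```bash
python3 - <<'E'
from h import *
s=bot.read_state(); print(s["position"],s["opening"],s["time_s"])
for n in("top","side"): snap(n,n+"8.png")
# gauge relative to light point check: corners from top image with gauge pose now assumed
m=imaging.camera_model("top")
th=np.radians(-11.47);R=np.array([[np.cos(th),-np.sin(th)],[np.sin(th),np.cos(th)]])
c=np.array([.650,.0435])-R@[0,.066]; print("centre",c,"light",c+R@[0,-.01])
E
```

```text
[ 0.63333405 -0.04008591  0.13989804] 0.13893275604914468 14.3
centre [ 0.63687558 -0.02118191] light [ 0.63488703 -0.0309822 ]
```

Call:
drive_tool(deltas="8 0 0 -25 0; 8 0 0 -50 0; 8 0 0 -75 0; 8 0 0 -92 0; 8 0 0 -100 0; 8 0 0 -100 0; 8 0 0 -100 0; 8 0 0 -100 0; 8 0 0 -100 0; 8 0 0 -100 0; 8 0 0 -100 0; 8 0 0 -100 0")

```text
time_s: 15.6
position: [0.6339, -0.0389, 0.0401]
tcp_rot: [[0.2, 0.98, 0.0], [0.98, -0.2, -0.0], [-0.0, 0.0, -1.0]]
force: [-0.6, 1.1, -0.3]
opening: 0.138
grasp_force: 30.0
```

```bash
python3 - <<'E'
from h import *
s=bot.read_state(); print(s["position"],np.round(s["tcp_rot"],3).tolist(),s["opening"],s["force"],s["time_s"],np.abs(s["qvel"]).max())
m,a=snap("wrist","w9.png"); p=np.array(s["position"]); R=np.array(s["tcp_rot"])[:2,:2]
f=lambda u,v,z:((onz(m,u,v,z)[:2]-p[:2])@R*1000).round(1)
print([np.round(proj(m,[*(p[:2]+R@[x,y]),z])).tolist() for x,y,z in((.075,.032,.062),(.075,-.032,.062),(.135,.05,.01),(.135,-.05,.01),(.084,0,.1))])
# housing outer (lamp far) side: row profile across columns; print edges near plate end
g=cv2.medianBlur(cv2.cvtColor(a,cv2.COLOR_RGB2GRAY),3).astype(int)
for r in range(10,260,20):
    d=np.abs(g[r,4:]-g[r,:-4]); e=[int(i)+2 for i in range(2,len(d)-2) if d[i]>28 and d[i]==d[i-2:i+3].max()]
    print(r,e[:14])
E
```

```text
[ 0.63386877 -0.03893996  0.04006573] [[0.2, 0.98, 0.0], [0.98, -0.2, -0.0], [-0.0, 0.0, -1.0]] 0.13771482007794222 [-0.59064026  1.06708869 -0.27928488] 15.6 0.21988752543111742
[[353.0, 122.0], [214.0, 122.0], [374.0, 7.0], [194.0, 7.0], [284.0, 98.0]]
10 [64, 65, 192, 201, 205, 206, 211, 233, 240, 253, 263, 275, 299, 310]
30 [68, 193, 194, 206, 207, 211, 232, 327, 350, 354, 355, 369]
50 [71, 194, 195, 207, 208, 212, 234, 326, 349, 354, 367, 368]
70 [73, 196, 197, 208, 209, 348, 352, 353, 366, 367]
90 [76, 197, 198, 217, 238, 320, 344, 365, 366]
110 [73, 198, 217, 345, 364]
130 [78, 200, 363]
150 [160, 202, 203, 361, 362, 383]
170 [203, 204, 217, 260, 291, 292, 296, 304, 305, 309, 310, 311, 320, 325]
190 [204, 359, 438, 439]
210 [4, 205, 206, 358, 370, 390, 435, 436]
230 [207, 356, 367, 391, 392, 433]
250 [209, 210, 255, 262, 272, 295, 296, 305, 312, 355, 370, 378, 379, 430]
```

The plate's edges centre on the fingers within about 1.5 mm, and there is no contact force. I'll hold for a moment, then hand in.

Call:
drive_tool(deltas="8 0 0 0 0; 8 0 0 0 0; 8 0 0 0 0; 8 0 0 0 0; 8 0 0 0 0; 8 0 0 0 0; 8 0 0 0 0; 8 0 0 0 0; 8 0 0 0 0; 8 0 0 0 0")

```text
time_s: 16.65
position: [0.6338, -0.0389, 0.0398]
tcp_rot: [[0.2, 0.98, -0.0], [0.98, -0.2, -0.0], [-0.0, -0.0, -1.0]]
force: [-0.3, 0.0, -0.5]
opening: 0.136
grasp_force: 30.0
```

```bash
python3 -c "
from rig import bot
s=bot.read_state(); print(s['position'],s['grasp_force']); print(bot.hand_in())"
```

```text
[ 0.63376313 -0.03893129  0.03984073] 29.999130964279175
the job is handed in; nothing more can be done
None
```

I handed the job in at about 17 s of the 67 s allowed: the blade stands home in the lamp slot, let go, and the cuvette is held by its frosted faces in the light path, about 1.5 mm or less off centre sideways by my measurements; no verdict came back.

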